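Seat a flanged lens barrel on the studs of a rotary mount and clamp it

TASK

Fit the flanged lens barrel to the black rotary mount: keep it upright, lower it over the central hub, turn it until its three holes line up with the three brass studs, and let it go fully home, flat on the seat, without dropping it from a height. Only then swing the red-handled clamp round to its stop so that its toe lies over the flange, and let go. Leave everything else on the table where it is.

Things in the scene. Friction and masses are not known exactly. Their poses are not given: they have to be found in the camera images.
- flange: Flanged lens barrel, loose, upright, about 0.5 kg, 75 mm tall. Aluminium flange 130 mm across, 10 mm thick, with 3 black-rimmed through holes of 12 mm diameter, 45 mm from the axis, 120 degrees apart, the first on its +x axis. From below a central bore, 32 mm wide, 36 mm deep. Origin: centre of the underside; z up along the barrel.
- barrel (a point): On the axis of the round steel barrel (52 mm diameter, brass and black bands, blue lens on top), 55 mm above the flange's underside: the place to hold it, at any yaw. The barrel is plain from 37 to 75 mm above the underside.
- mount: Rotary mount, fixed to the table. Black base plate 160 x 205 x 14 mm with a short adjuster at its -x side, carrying a round black body 140 mm across and 45 mm tall, whose flat top is the seat. The clamp's pivot post stands 92 mm from the hub's axis on its +y side. Origin: on the table, on the hub's axis; z up.
- seat (a point): Centre of the seat, 45 mm above the table, axes as the mount's; the flange's underside rests here when home. Here rise a steel hub (28 mm wide, 30 mm tall, top 6 mm tapered) and 3 brass studs (9 mm wide, 18 mm tall, top 4 mm tapered) 45 mm from the axis, at yaw 0, 120 and 240 degrees from its +x axis. Any of the three ways round is right.
- clamp (a joint): Angle (rad) of the steel swing clamp on its upright pivot. 0: open, toe to the mount's +x, handle to its -x. Grows clockwise seen from above to its stop at 1.571: closed, toe over the flange, handle to the mount's +y. Toe 52 mm long, 20 mm wide, passes 2 mm above a seated flange; a flange not home blocks it. Takes about 1.2 N at the handle; stays where left.
- clamp_handle (a point): On the axis of the clamp's red upright handle, a post 16 mm in diameter with a 20 mm ball top, 60 mm from the pivot; this point is at the height to grip, 92 mm above the table. The handle's top is 31 mm higher; the top of the clamp's flat arm is 27 mm lower.
- clamp_pivot (a point): Point on the clamp's upright turning axis, at the underside of its arm, 57 mm above the table.
- screwdriver: Bystander, loose: yellow-handled screwdriver, 180 mm, lying on the table. Leave alone. Origin: on its underside.
- solvent: Bystander, loose: amber bottle with blue cap, 60 mm wide, 130 mm tall. Leave alone. Origin: on its underside.
- lens_post: Bystander, loose: steel post on a round foot, 60 mm wide, 108 mm tall. Leave alone. Origin: on its underside.
- tin: Bystander, loose: metal can, 84 mm wide, 105 mm tall. Leave alone. Origin: on its underside.
- wrench: Bystander, loose: steel wrench, 170 mm, lying on the table. Leave alone. Origin: on its underside.
- screw_tray: Bystander, loose: blue divided tray, 120 x 160 x 35 mm. Leave alone. Origin: on its underside.
- mug: Bystander, loose: white mug, 80 mm wide, 90 mm tall. Leave alone. Origin: on its underside.

How it is judged (in metres and radians):
On the way, in this order (a step that is already met when the one before it is completed fails the run):
1. the flange lies home on the seat, holes over the studs, while the clamp is still open (under 0.7 rad) (z of flange in the frame of seat below 0.003 m and horizontal distance between flange and seat below 0.005 m and angle between flange's own z axis and vertical below 0.03 rad and value of joint clamp below 0.7 rad), for 0.2 s.
2. the clamp is swung to its stop over the flange (z of flange in the frame of seat below 0.003 m and horizontal distance between flange and seat below 0.005 m and angle between flange's own z axis and vertical below 0.03 rad and value of joint clamp above 1.45 rad), for 0.2 s.
At the end, for the whole second after the job is handed in: The flange lies flat on the mount's seat with its holes over the three studs (underside within 3 mm of the seat, centred within 5 mm, tilted under 0.03 rad), the clamp is closed over it (past 1.45 of 1.571 rad), and both are at rest (all of step 2 and linear speed of flange below 0.02 m/s and velocity of joint clamp below 0.05 rad/s); the robot touches nothing.
It fails at once if the lens barrel is dropped: falling free faster than 0.8 m/s (a fall of more than 33 mm) (linear speed of flange above 0.8 m/s and contact force between the fingers and flange below 0.05 N).
It fails at once if the lens barrel is tipped by more than 0.6 rad (angle between flange's own z axis and vertical above 0.6 rad).
It fails at once if a bystander is moved by more than 40 mm (distance of any of screwdriver, solvent, lens_post, tin, wrench, screw_tray, mug from where it was at the start of the episode above 0.04 m).
It also fails if it takes over 58 s, if anything falls off the work surface, if the arm or the gripper's body presses on something with over 40 N, if the wrist force passes 120 N, or if a joint passes its speed limit or range.

ROBOT

A 7-joint arm with a two-finger parallel gripper is mounted at the origin on the work surface. World frame = base frame: x ahead of the robot, y to its left, z up, the work surface at z = 0. Lengths are in mm, angles in rad, forces in N, time in s.
With the tool pointing down it reaches from about 350 to 900 mm from the base axis. Payload 8.1 kg.
Tool frame: the origin (TCP) lies on the centre line of the jaws, within the pads' length; the fingertips stand 22 mm ahead of it and the grasp point (between the pads) lies 3 mm ahead of it; z points along the fingers, y is the line along which they close (so a half turn about z gives the same grasp; the last joint's range is limited). The gripper opens to 85 mm and grips with 20 to 120 N. Pads are 22 mm wide; open, the fingers measure 114 mm over their backs; the gripper's body (76 mm by 85 mm) begins 54 mm behind the grasp point. The pads swing forward as they close: fully open they stand 13 mm farther back than shut.
Start: joints at [0.999, 0.434, 0.025, 1.573, -0.012, 1.134, -0.075], TCP at [282.365, -557.593, 253.323] pointing down, gripper open.
Joint ranges: [-2.62, 2.62], [-0.44, 2.09], [-1.27, 1.32], [0.08, 2.57], [-1.32, 4.46], [0.12, 2], [-2.74, 2.74]. Speed limits (rad/s): [2.22, 2.22, 3.01, 3.01, 3.14, 3.14, 3.14].

INTERFACE

Orientations are given as a rotation vector (axis times angle).
In Python, from plant import status, optics, ticket gives the robot as it stands. The module is installed in compiled form; this text tells all that it offers.
- The arm moves only by the shell command python3 -m creep 'ROWS' [FORCE]. ROWS is JSON, one flat list of numbers, 7 for each row, row after row: the turn, a rotation vector about the tool's x, y, z in degrees, then the shift along the tool's x, y, z in mm, then the finger opening in mm, from 0 to 85.4. In form: [rx, ry, rz, dx, dy, dz, hand, rx, ry, rz, dx, dy, dz, hand, ...]. A call has 1 to 8 rows; each row shifts and turns the commanded pose from where the row before left it, along the tool's axes as they then stand; what a row does not reach is not made up. A row lasts 1/12 s, in which the tool goes at most 41.7 mm and 7.16 degrees, less where a joint would pass 70% of its speed; a pose out of reach is approached as far as the arm can. A call is refused whole if a number of a shift passes 41.7 or a number of a turn 7.16, either way. A call with a gripper value outside its range is refused whole. The fingers move at their own pace and stop on an object; FORCE is the grip in N (left out, the last holds). Time passes only in rows, so rows that do not move let the fingers close. It gives the time, the measured TCP pose, the force, the opening and the grip force at its end, in the units of the state.
- status.read_state(): the state, without advancing time (a new reading comes with each control period).
- optics.camera(name): name is "side" or "top"; returns a dict with "img" (420x560x3 uint8, red, green, blue), "range_z" (420x560 float32, mm along the optical axis (not along the pixel's ray), 0 where there is no reading), "fx", "fy", "cx", "cy" (pixels), "pose" (4x4, takes a point from camera to world coordinates). Camera axes: x right, y up, looking along -z (the intrinsics and any distortion apply to the point x, -y, -z); pixel columns grow to the right and rows downward; lengths in mm; the calibration is good to about 2 mm. A picture is of the moment at which its call begins.
- ticket.sign_off(): hands the job in; it is judged then, once.
Trained networks look in the newest picture that a camera, given by its name, has taken for a name from the list of things; names that differ only in an ending like _2 or _b are one class to them, and where a whole thing is asked for, a point or a joint stands for the part that bears it (a point fixed in the world has none). Each returns a list of dicts, best first, with "score" (0 to 1); they miss things now and then, are a little off and sometimes report something else, mostly with a low value. They report only what shows in the picture. A call takes as long as a camera call.
- optics.cut_out(name, camera): "region" (420x560 bool, what is visible of it) and "centre" ([column, row] in pixels, amid what is visible of it).
The state is a dict: "clock": time; "joint_positions": joint angles; "joint_velocities": joint speeds; "tau": joint torques, N m; "tool_pos": TCP position; "ee_rot": TCP orientation; "force": force on the tool from outside, world axes, zero at the start; "moment": the same for the moment, N m; "gripper_width": opening from 0.0 (shut) to 1.0 (fully open); "grasp_force": force on a finger pad.
Only numpy, scipy, OpenCV 4.12 (cv2) and the standard library are available. Lean on these libraries where they do the work, as an engineer would, in place of code of your own. Each camera call takes 0.05 s, during which the arm holds its last target. There are 200 camera calls.

## Working session

There is one attempt and no reset: what is moved stays moved. The work goes in short steps, Python scripts to look and compute and a shell command to move; the robot and the scene stay as the last step left them, time stands still between calls to the robot, and variables do not carry over. Pictures are saved under pics/ and viewed, at most 10 in all, crops included, and the job is handed in when it is done.

```bash
mkdir -p pics
cat > h.py <<'E'
import numpy as np, cv2
from plant import status, optics
from scipy.spatial.transform import Rotation as R
def cloud(c):
    z=c["range_z"].astype(float); v,u=np.mgrid[:z.shape[0],:z.shape[1]]
    P=np.stack([(u-c["cx"])/c["fx"]*z,-(v-c["cy"])/c["fy"]*z,-z],-1)
    W=P@c["pose"][:3,:3].T+c["pose"][:3,3]; W[z<=0]=np.nan
    return W
def save(img,n): cv2.imwrite("pics/"+n,cv2.cvtColor(img,cv2.COLOR_RGB2BGR))
E
python3 - <<'E'
from h import *
s=status.read_state(); print({k:np.round(v,3) for k,v in s.items()})
for n in("top","side"):
    c=optics.camera(n); W=cloud(c); save(c["img"],n+"1.png"); print(n,np.round(c["pose"],2).tolist(),c["fx"],[k for k in c])
    for t in("flange","mount","clamp","clamp_handle","screwdriver","solvent","lens_post","tin","wrench","screw_tray","mug"):
        r=optics.cut_out(t,n)
        for d in r[:1]:
            p=W[d["region"]]; p=p[~np.isnan(p[:,0])]
            if len(p): print(t,round(d["score"],2),np.round(d["centre"]),len(p),np.round(np.median(p,0)),np.round(np.percentile(p,3,0)),np.round(np.percentile(p,97,0)))
E
```

```text
{'clock': np.float64(0.0), 'joint_positions': array([ 0.999,  0.435,  0.025,  1.574, -0.012,  1.134, -0.075]), 'joint_velocities': array([ 0.001, -0.   , -0.   ,  0.   , -0.001,  0.   , -0.   ]), 'tau': array([-0.0000e+00, -6.7047e+01,  1.0250e+00, -3.1621e+01,  1.5000e-02,
        1.2000e-02, -0.0000e+00]), 'tool_pos': array([ 282.091, -557.18 ,  252.534]), 'ee_rot': array([-3.054e+00, -7.290e-01,  1.000e-03]), 'force': array([ 0.176, -0.048, -0.669]), 'moment': array([ 0.025, -0.031, -0.032]), 'grasp_force': np.float64(0.0), 'gripper_width': np.float64(1.0)}
top [[-0.01, 0.99, -0.15, 387.26], [-1.0, -0.01, 0.02, 3.27], [0.01, 0.15, 0.99, 1316.66], [0.0, 0.0, 0.0, 1.0]] 452.0424505068746 ['img', 'range_z', 'fx', 'fy', 'cx', 'cy', 'pose']
flange 0.72 [343. 211.] 1539 [ 583. -200.   11.] [ 531. -261.    3.] [ 643. -148.   76.]
mount 0.7 [239. 234.] 3890 [513.  82.  42.] [434. -11.  10.] [596. 176.  72.]
clamp 0.75 [212. 226.] 304 [521. 161.  66.] [473. 129.   5.] [576. 198. 123.]
clamp_handle 0.58 [213. 228.] 317 [531. 158.  66.] [473. 131.  13.] [576. 186. 123.]
screwdriver 0.61 [329
[... 896 characters left out ...]
29.  59.] [574. 190. 122.]
clamp_handle 0.8 [301. 251.] 297 [516. 165.  68.] [471. 131.  61.] [571. 190. 122.]
screwdriver 0.69 [327. 198.] 166 [ 432. -155.   22.] [ 387. -165.    8.] [ 470. -149.   30.]
solvent 0.79 [220. 225.] 626 [771.  39.  75.] [747.  15.   9.] [799.  51. 132.]
lens_post 0.62 [232. 199.] 325 [759. -94.  42.] [ 738. -118.    7.] [782. -76. 111.]
tin 0.92 [327. 136.] 657 [ 428. -471.   73.] [ 387. -588.    6.] [ 465. -456.  110.]
wrench 0.7 [344. 359.] 560 [420. 440.   7.] [339. 422.   2.] [487. 464.  11.]
screw_tray 0.78 [241. 175.] 993 [ 751. -295.   21.] [ 697. -377.    4.] [ 812. -216.   38.]
mug 0.87 [270. 345.] 1626 [604. 423.  50.] [558. 397.   3.] [641. 479.  91.]
```

Run:
```python
import cv2
a=cv2.imread("pics/top1.png")[150:300,180:400]
cv2.imwrite("pics/top1c.png",cv2.resize(a,None,fx=3.6,fy=3.6,interpolation=2))
a=cv2.imread("pics/side1.png")[150:310,210:400]
cv2.imwrite("pics/side1c.png",cv2.resize(a,None,fx=3.6,fy=3.6,interpolation=2))
```

```text
(no output)
```

View pics/top1c.png

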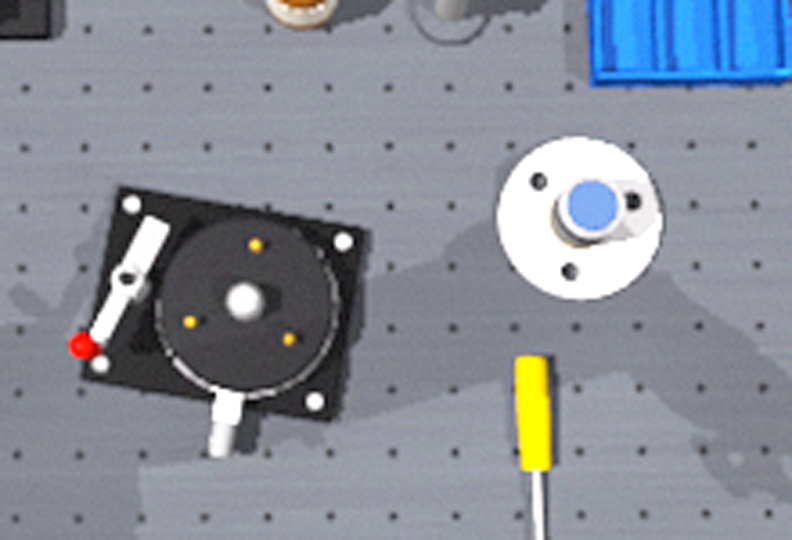

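View pics/side1c.png

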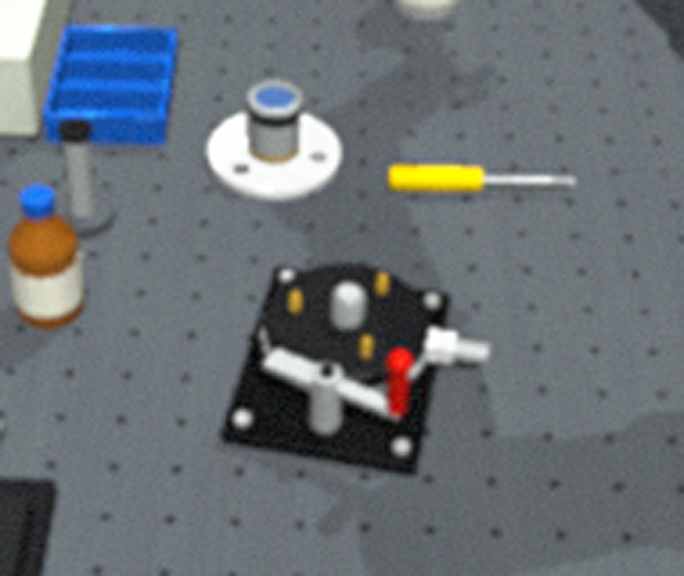

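The top crop shows the mount with its studs at crop (255,245), (190,322) and (288,339), the hub at (245,300) and the red handle at (82,347), so the clamp is open. The flange holes are at (539,181), (632,201) and (569,271), and the lens is at (593,205). The side view agrees: everything is upright and there is room around the barrel.

```bash
cat >> h.py <<'E'
def ray(c,uv,z):
    uv=np.atleast_2d(uv).astype(float)
    d=np.stack([(uv[:,0]-c["cx"])/c["fx"],-(uv[:,1]-c["cy"])/c["fy"],-np.ones(len(uv))],1)@c["pose"][:3,:3].T
    o=c["pose"][:3,3]; return (o+d*((z-o[2])/d[:,2])[:,None])[:,:2]
def blobs(mask,amin=4,amax=400):
    n,l,st,ce=cv2.connectedComponentsWithStats(mask.astype(np.uint8),connectivity=8)
    return [(st[i,4],ce[i]) for i in range(1,n) if amin<=st[i,4]<=amax]
def near(mask,uv,r):
    v,u=np.nonzero(mask); k=np.hypot(u-uv[0],v-uv[1])<r
    return np.array([u[k].mean(),v[k].mean()]) if k.any() else None
def fitc(P,r):
    from scipy.optimize import least_squares
    return least_squares(lambda q:np.hypot(*(P-q).T)-r,P.mean(0),loss='soft_l1').x
def mount_pose(P):  # stud xy -> centre,yaw mod 120
    c=P.mean(0); a=np.arctan2(*(P-c).T[::-1]); return c,np.degrees(np.angle(np.exp(3j*a).mean()))/3,np.hypot(*(P-c).T)
E
python3 - <<'E'
from h import *
for n in("top","side"):
    c=optics.camera(n); hsv=cv2.cvtColor(c["img"],cv2.COLOR_RGB2HSV); 
    g=cv2.cvtColor(c["img"],cv2.COLOR_RGB2GRAY)
    m=optics.cut_out("mount",n)[0]["region"]; m=cv2.dilate(m.astype(np.uint8),np.ones((5,5)))
    y=(m>0)&(hsv[...,0]>12)&(hsv[...,0]<35)&(hsv[...,1]>110)&(hsv[...,2]>90)
    b=blobs(y); print(n,"brass",[(a,np.round(q,1)) for a,q in b])
    if n=="top" and len(b)==3:
        for z in(60,63): print(mount_pose(ray(c,[q for _,q in b],z)))
    f=optics.cut_out("flange",n)[0]["region"].astype(np.uint8)
    f=cv2.morphologyEx(f,cv2.MORPH_CLOSE,np.ones((9,9)))
    dk=(f>0)&(g<110); b=blobs(dk,3,60); print("dark",[(a,np.round(q,1),np.round(ray(c,q,10)[0],1)) for a,q in b])
    ct=max(cv2.findContours(f,0,1)[0],key=len)[:,0]; E=cv2.fitEllipse(ct); print("ell",E, fitc(ray(c,ct,10),65))
    bl=(f>0)&(hsv[...,0]>95)&(hsv[...,0]<125)&(hsv[...,1]>70); b=blobs(bl,10,900); print("lens",[(a,np.round(ray(c,q,75)[0],1)) for a,q in b])
    r=(m>0)&((hsv[...,0]<8)|(hsv[...,0]>172))&(hsv[...,1]>150)&(hsv[...,2]>80); b=blobs(r,3,400); print("red",[(a,q,np.round(ray(c,q,113 if n=="top" else 105)[0],1)) for a,q in b])
E
```

```text
top brass [(np.int32(14), array([250.5, 217.7])), (np.int32(12), array([232.5, 239. ])), (np.int32(11), array([259.9, 243.6]))]
(array([514.16872199,  65.8011725 ]), np.float64(-10.055429969474694), array([44.80562465, 44.75731508, 44.62524116]))
(array([513.8657594 ,  65.65188995]), np.float64(-10.055429969474684), array([44.69866077, 44.65046652, 44.5187079 ]))
dark [(np.int32(8), array([328.6, 200. ]), array([ 616.4, -169.3])), (np.int32(14), array([355.3, 205.5]), array([ 599.6, -247.4])), (np.int32(7), array([342.3, 216.7]), array([ 566.6, -208.1])), (np.int32(10), array([337.3, 224.9]), array([ 542.6, -192.8]))]
ell ((340.94561767578125, 210.0658721923828), (42.73406982421875, 43.606075286865234), 100.28913879394531) [ 586.77658844 -204.79693929]
lens [(np.int32(146), array([ 586.1, -203.4]))]
red [(np.int32(50), array([202.86, 245.82]), array([476.4, 181.9]))]
side brass [(np.int32(22), array([315.5, 228.2])), (np.int32(24), array([291.5, 233. ])), (np.int32(24), array([311.4, 245.8]))]
dark [(np.int32(45), array([285.3, 182.8]), array([ 590.8, -255.6]))]
ell ((286.13665771484375, 189.5274658203125), (31.274385452270508, 35.140602111816406), 85.06151580810547) [ 585.7684638  -207.50487329]
lens [(np.int32(52), array([ 586.9, -204.6]))]
red [(np.int32(110), array([320.32727273, 254.70909091]), array([479.1, 190.2]))]
```

```bash
cat >> h.py <<'E'
def go(x,y,z):
    s=status.read_state(); M=R.from_rotvec(s["ee_rot"]).as_matrix()
    print("t",s["clock"],"tcp",np.round(s["tool_pos"],1),"grip",s["gripper_width"],s["grasp_force"],"F",np.round(s["force"],1))
    print("toolx yaw",np.degrees(np.arctan2(M[1,0],M[0,0])),"z axis",np.round(M[:,2],4),"j",np.round(s["joint_positions"],2))
    d=M.T@(np.array([x,y,z])-s["tool_pos"]); print("tool delta",np.round(d,1)); return d
E
python3 -c "
from h import *
go(586.2,-203.8,120)"
```

```text
t 1.5 tcp [ 282.4 -557.6  253.3] grip 0.9986492292150859 0.0 F [-0.3 -0.6 -0.4]
toolx yaw 26.857673930468547 z axis [-1.e-04 -0.e+00 -1.e+00] j [ 1.    0.43  0.03  1.57 -0.01  1.13 -0.08]
tool delta [ 430.9 -178.3  133.3]
```

```bash
python3 -m creep '[0,0,0,30,-12,0,85, 0,0,0,30,-12,0,85, 0,0,0,30,-12,0,85, 0,0,0,30,-12,0,85, 0,0,0,30,-12,0,85, 0,0,0,30,-12,0,85, 0,0,0,30,-12,0,85, 0,0,0,30,-12,0,85]'; python3 -m creep '[0,0,0,30,-12,0,85, 0,0,0,30,-12,5,85, 0,0,0,30,-13,10,85, 0,0,0,30,-13,20,85, 0,0,0,30,-13,30,85, 0,0,0,25,-13,30,85, 0,0,0,0,0,0,85]' ; python3 -c "
from h import *
go(586.2,-203.8,120)"
```

```text
clock: 2.17
tool_pos: [454.0, -362.3, 253.5]
ee_rot: [3.055, 0.729, 0.0]
force: [-0.0, -0.2, 1.1]
gripper_width: 0.993
grasp_force: 0.0
clock: 2.75
tool_pos: [574.5, -210.1, 154.6]
ee_rot: [-3.046, -0.741, 0.006]
force: [-0.9, 1.3, 0.5]
gripper_width: 0.993
grasp_force: 0.0
t 2.75 tcp [ 574.5 -210.1  154.6] grip 0.9931357510682395 0.0 F [-0.9  1.3  0.5]
toolx yaw 27.33397134882304 z axis [-0.0054  0.006  -1.    ] j [ 0.34  0.51 -0.11  1.71  0.06  0.93 -0.88]
tool delta [13.3  0.1 34.6]
```

```bash
python3 -m creep '[0,0,0,0,0,0,85, 0,0,0,0,0,0,85, 0,0,0,0,0,0,85]' >/dev/null; python3 -c "
from h import *
go(586.2,-203.8,60)"
```

```text
t 3.0 tcp [ 573.5 -220.   161.2] grip 0.9938847868417646 0.0 F [-0.2 -0.5 -1.1]
toolx yaw 26.73887938611794 z axis [ 0.0012 -0.0014 -1.    ] j [ 0.35  0.51 -0.1   1.7   0.06  0.93 -0.88]
tool delta [ 18.5  -8.9 101.2]
```

```bash
python3 -m creep '[0,0,0,9,-4.5,5,85, 0,0,0,9.5,-4.5,10,85, 0,0,0,0,0,20,85, 0,0,0,0,0,15,85, 0,0,0,0,0,0,85, 0,0,0,0,0,0,85, 0,0,0,0,0,0,85]' >/dev/null; python3 -c "
from h import *
go(586.2,-203.8,60)"
```

```text
t 3.5833 tcp [ 586.7 -201.7  110.8] grip 0.9934041151522743 0.0 F [ 0.8 -0.5  0.4]
toolx yaw 26.853177466108843 z axis [ 9.e-04 -1.e-04 -1.e+00] j [ 0.31  0.57 -0.1   1.73  0.07  0.84 -0.92]
tool delta [-1.4  1.6 50.8]
```

```bash
python3 -m creep '[0,0,0,-1,1.5,13,85, 0,0,0,0,0,15,85, 0,0,0,0,0,14,85, 0,0,0,0,0,9,85, 0,0,0,0,0,0,85, 0,0,0,0,0,0,85]' 40 >/dev/null; python3 -c "
from h import *
go(586.2,-203.8,60)"; python3 -m creep '[0,0,0,0,0,0,40, 0,0,0,0,0,0,40, 0,0,0,0,0,0,40, 0,0,0,0,0,0,40, 0,0,0,0,0,0,40, 0,0,0,0,0,0,40, 0,0,0,0,0,0,40, 0,0,0,0,0,0,40]' 50
```

```text
t 4.0833 tcp [ 586.1 -203.6   59.6] grip 0.9936621968233132 0.0 F [-0.2 -0.4  1.2]
toolx yaw 26.85302492247919 z axis [ 3.e-04 -1.e-04 -1.e+00] j [ 0.31  0.64 -0.09  1.76  0.08  0.74 -0.93]
tool delta [-0.   0.2 -0.4]
clock: 4.75
tool_pos: [586.7, -204.1, 60.5]
ee_rot: [3.054, 0.729, 0.003]
force: [-1.7, -0.2, 6.6]
gripper_width: 0.596
grasp_force: 51.6
```

```bash
python3 -m creep '[0,0,0,0,0,-5,40, 0,0,0,0,0,-15,40, 0,0,-3,0,0,-25,40, 0,0,-6,0,0,-25,40, 0,0,-7,0,0,-20,40, 0,0,-7,0,0,-10,40, 0,0,-7,0,0,0,40, 0,0,-7,0,0,0,40]' ;python3 -m creep '[0,0,-7,0,0,0,40, 0,0,-7,0,0,0,40, 0,0,-7,0,0,0,40, 0,0,-5,0,0,0,40, 0,0,0,0,0,0,40, 0,0,0,0,0,0,40]'; python3 -c "
from h import *
go(514,65.7,160)"
```

```text
clock: 5.42
tool_pos: [585.7, -203.7, 160.1]
ee_rot: [2.661, 1.669, 0.0]
force: [-0.6, -0.1, -6.7]
gripper_width: 0.597
grasp_force: 53.6
clock: 5.92
tool_pos: [585.2, -203.7, 158.8]
ee_rot: [-2.227, -2.214, 0.001]
force: [-1.8, -0.8, -6.3]
gripper_width: 0.601
grasp_force: 53.6
t 5.9167 tcp [ 585.2 -203.7  158.8] grip 0.6011104674015209 53.58259677886963 F [-1.8 -0.8 -6.3]
toolx yaw 89.67107878420023 z axis [-1.2e-03  4.0e-04 -1.0e+00] j [ 0.51  0.55 -0.38  1.67  0.24  0.97  0.03]
tool delta [269.  -72.8  -1. ]
```

```bash
python3 -m creep '[0,0,0,15,-4,0,40, 0,0,0,28,-8,0,40, 0,0,0,33,-9,0,40, 0,0,0,35,-9,0,40, 0,0,0,35,-9,0,40, 0,0,0,35,-9,0,40, 0,0,0,35,-9,0,40, 0,0,0,28,-8,0,40]' ;python3 -m creep '[0,0,0,15,-4,0,40, 0,0,0,8,-2,0,40, 0,0,0,2,-1,0,40, 0,0,0,0,0,0,40, 0,0,0,0,0,0,40, 0,0,0,0,0,0,40, 0,0,0,0,0,0,40]'
python3 - <<'E'
from h import *
go(514,65.7,160)
for n in("top","side"):
    c=optics.camera(n); a=c["img"][170:310,190:320] if n=="top" else c["img"][150:310,220:400]
    save(cv2.resize(a,None,fx=4,fy=4,interpolation=2),n+"2.png")
    im=c["img"][150:310,220:400]
E
```

```text
clock: 6.58
tool_pos: [520.2, 43.8, 159.4]
ee_rot: [-2.225, -2.217, -0.001]
force: [0.1, 0.9, -4.4]
gripper_width: 0.595
grasp_force: 53.7
clock: 7.17
tool_pos: [514.9, 64.1, 159.0]
ee_rot: [2.227, 2.216, -0.001]
force: [-0.8, -0.2, -5.6]
gripper_width: 0.594
grasp_force: 53.8
t 7.1667 tcp [514.9  64.1 159. ] grip 0.5941701717995378 53.76746356487274 F [-0.8 -0.2 -5.6]
toolx yaw 89.70452263519802 z axis [-1.e-04 -5.e-04 -1.e+00] j [ 0.12  0.41 -0.45  1.92  0.23  0.87 -0.46]
tool delta [ 1.6 -0.9 -1. ]
```

View pics/top2.png

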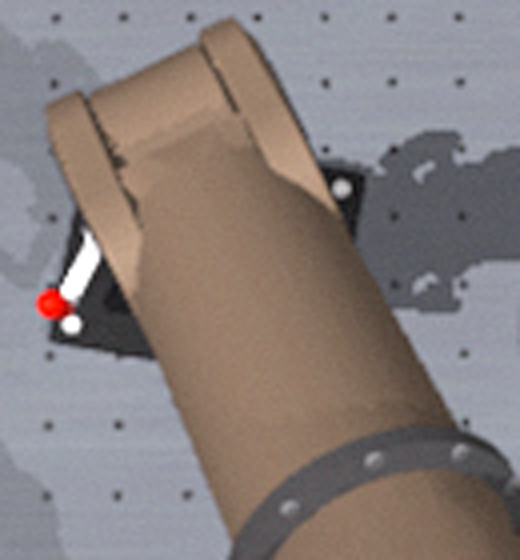

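View pics/side2.png

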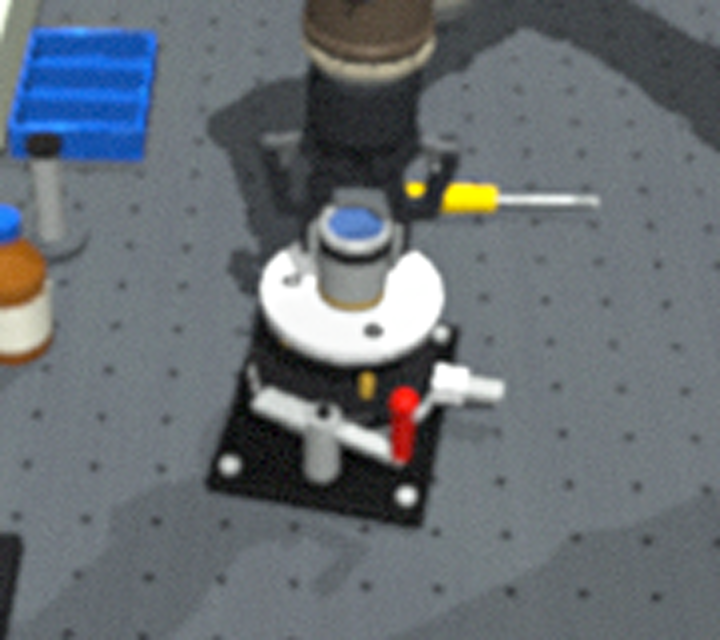

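The top view is blocked by the arm. The side view shows two flange holes at crop (292,279) and (373,330), the flange level above the mount, and the clamp still open. I'll measure the offset between the two in the side view.

Run:
```python
from h import *
st=np.array([[315.5,228.2],[291.5,233.0],[311.4,245.8]])
c=optics.camera("side"); hsv=cv2.cvtColor(c["img"],cv2.COLOR_RGB2HSV); g=cv2.cvtColor(c["img"],cv2.COLOR_RGB2GRAY).astype(int)
for z in(52,54,56): print("mount side",z,mount_pose(ray(c,st,z)))
s=status.read_state(); zu=s["tool_pos"][2]-60.3
holes=[]
for uv in((293,219.7),(313.2,232.4)):
    v,u=np.mgrid[:420,:560]; k=np.hypot(u-uv[0],(v-uv[1])*1.3)<4.5
    w=np.where(k,np.clip(190-g,0,None),0); w[w<25]=0
    q=np.array([(w*u).sum(),(w*v).sum()])/w.sum(); holes.append(ray(c,q,zu+10)[0]); print("hole",q,np.round(holes[-1],1))
f=optics.cut_out("flange","side"); f=f[0]["region"].astype(np.uint8)
ct=max(cv2.findContours(f,0,1)[0],key=len)[:,0]; ct=ct[(ct[:,1]>224)]
print("rim(low half, bottom edge)",fitc(ray(c,ct,zu+2),65),fitc(ray(c,ct,zu+5),65))
bl=(f>0)&(hsv[...,0]>95)&(hsv[...,0]<125)&(hsv[...,1]>70); b=blobs(bl,10,900); L=[ray(c,q,zu+75)[0] for a,q in b]; print("lens",L)
W=cloud(c); p=W[(bl)]; print("lens z",np.nanmedian(p[:,2]),zu+75)
for C in(L[0],s["tool_pos"][:2]):
    for h in holes: d=h-C; print("r",np.hypot(*d),"ang",np.degrees(np.arctan2(d[1],d[0])))
d=holes[0]-holes[1]; print(np.hypot(*d),"chord ang",np.degrees(np.arctan2(d[1],d[0])))
```

```text
mount side 52 (array([515.4591233 ,  62.53831152]), np.float64(-10.503705345833017), array([44.53036135, 45.34729909, 45.4838458 ]))
mount side 54 (array([515.54145315,  64.61089496]), np.float64(-10.503705345833046), array([44.42868235, 45.24375473, 45.37998964]))
mount side 56 (array([515.623783  ,  66.68347841]), np.float64(-10.503705345833003), array([44.32700335, 45.14021036, 45.27613349]))
hole [292.4965035  219.78321678] [558.1  56.7]
hole [312.48283262 232.32188841] [499.7 107.3]
rim(low half, bottom edge) [512.21509308  62.0092662 ] [512.34857354  65.01961235]
lens [array([513.89833568,  66.74842585])]
lens z 172.11298471798324 173.74465043392837
r 45.29326205254363 ang -12.848857619018604
r 42.97911425479128 ang 109.32713680685288
r 44.131010655777466 ang -10.684943382234925
r 45.02536420228852 ang 109.48370119901952
77.27849491440863 chord ang -40.931322997977524
```

```bash
python3 -m creep '[0,0,-0.4,1.4,-0.5,4,40, 0,0,0,0,0,8,40, 0,0,0,0,0,6,40, 0,0,0,0,0,4,40, 0,0,0,0,0,4,40, 0,0,0,0,0,3,40, 0,0,0,0,0,0,40, 0,0,0,0,0,0,40]'; python3 -m creep '[0,0,0,0,0,2,40, 0,0,0,0,0,0,40]'; python3 -c "
from h import *
go(514.4,65.5,105)"
```

```text
clock: 8.03
tool_pos: [514.3, 66.7, 130.1]
ee_rot: [2.217, 2.226, 0.0]
force: [1.1, -0.5, -5.4]
gripper_width: 0.595
grasp_force: 54.0
clock: 8.2
tool_pos: [514.8, 66.5, 128.3]
ee_rot: [2.216, 2.225, 0.001]
force: [4.4, -2.8, -7.0]
gripper_width: 0.595
grasp_force: 53.8
t 8.2 tcp [514.8  66.5 128.3] grip 0.5954678723436406 53.786834478378296 F [ 4.4 -2.8 -7. ]
toolx yaw 90.22880632074153 z axis [ 1.5e-03 -4.0e-04 -1.0e+00] j [ 0.1   0.45 -0.44  1.95  0.26  0.8  -0.48]
tool delta [-1.  -0.5 23.3]
```

```bash
python3 -m creep '[0,0,0,-0.8,0.6,1,40, 0,0,0,0,0,2,40, 0,0,0,0,0,0,40, 0,0,0,0,0,0,40]'; python3 -m creep '[0,0,0,0,0,2,40, 0,0,0,0,0,2,40, 0,0,0,0,0,0,40, 0,0,0,0,0,0,40]'
```

```text
clock: 8.53
tool_pos: [514.8, 66.1, 125.0]
ee_rot: [2.216, 2.226, 0.0]
force: [3.9, -3.0, -7.3]
gripper_width: 0.596
grasp_force: 53.8
clock: 8.87
tool_pos: [514.9, 66.1, 121.0]
ee_rot: [2.216, 2.226, 0.0]
force: [4.7, -2.2, -8.4]
gripper_width: 0.601
grasp_force: 53.9
```

```bash
python3 -m creep '[0,0,0,-0.5,0.6,2,40, 0,0,0,0,0,2,40, 0,0,0,0,0,0,40, 0,0,0,0,0,0,40]'; python3 -m creep '[0,0,0,0,0,2,40, 0,0,0,0,0,2,40, 0,0,0,0,0,0,40, 0,0,0,0,0,0,40]'
```

```text
clock: 9.2
tool_pos: [515.5, 65.4, 116.9]
ee_rot: [2.217, 2.226, 0.0]
force: [3.8, -3.7, -7.1]
gripper_width: 0.6
grasp_force: 54.0
clock: 9.53
tool_pos: [515.5, 65.3, 112.8]
ee_rot: [2.217, 2.225, -0.0]
force: [4.9, -3.9, -7.1]
gripper_width: 0.597
grasp_force: 54.0
```

Underside is about 8 mm above the seat with no upward force, so the studs are in the holes. Continuing down to contact.

```bash
python3 -m creep '[0,0,0,0,0,2,40, 0,0,0,0,0,2,40, 0,0,0,0,0,1.5,40, 0,0,0,0,0,0,40, 0,0,0,0,0,0,40]'; python3 -m creep '[0,0,0,0,0,1.5,40, 0,0,0,0,0,0,40, 0,0,0,0,0,0,40]'; python3 -m creep '[0,0,0,0,0,1,40, 0,0,0,0,0,0,40, 0,0,0,0,0,0,40]'
```

```text
clock: 9.95
tool_pos: [515.5, 65.3, 107.3]
ee_rot: [2.217, 2.225, -0.0]
force: [5.3, -3.1, -6.4]
gripper_width: 0.594
grasp_force: 54.0
clock: 10.2
tool_pos: [515.5, 65.2, 105.9]
ee_rot: [2.217, 2.225, -0.0]
force: [4.2, -3.5, -5.2]
gripper_width: 0.595
grasp_force: 54.2
clock: 10.45
tool_pos: [515.5, 64.9, 105.5]
ee_rot: [2.217, 2.225, -0.001]
force: [1.7, -6.7, 3.8]
gripper_width: 0.595
grasp_force: 54.8
```

```bash
python3 -m creep '[0,0,0,0,0,0,85, 0,0,0,0,0,0,85, 0,0,0,0,0,0,85, 0,0,0,0,0,0,85, 0,0,0,0,0,0,85, 0,0,0,0,0,0,85]'; python3 -m creep '[0,0,0,0,0,-10,85, 0,0,0,0,0,-20,85, 0,0,0,0,0,-30,85, 0,0,0,0,0,-30,85, 0,0,0,0,0,-30,85, 0,0,0,0,0,-20,85, 0,0,0,0,0,0,85, 0,0,0,0,0,0,85]'
python3 - <<'E'
from h import *
go(480,180,200)
c=optics.camera("side"); save(cv2.resize(c["img"][160:310,220:400],None,fx=4,fy=4,interpolation=2),"side3.png")
W=cloud(c); hsv=cv2.cvtColor(c["img"],cv2.COLOR_RGB2HSV)
f=optics.cut_out("flange","side")[0]["region"]; p=W[f]; print("flange z pct",np.nanpercentile(p[:,2],[5,20,40,60,95]))
bl=f&(hsv[...,0]>95)&(hsv[...,0]<125)&(hsv[...,1]>70); print("lens",np.nanmedian(W[bl],0),[ray(c,q,120) for a,q in blobs(bl,10,900)])
q=p[(p[:,2]<62)&(p[:,2]>48)]; A=np.c_[q[:,:2]-[515,65],np.ones(len(q))]; print("plane",np.linalg.lstsq(A,q[:,2],rcond=None)[0],len(q))
r=((hsv[...,0]<8)|(hsv[...,0]>172))&(hsv[...,1]>150)&(hsv[...,2]>80); r[:200]=0;r[:, :290]=0; r[280:]=0
p=W[r]; p=p[~np.isnan(p[:,0])]; print("red",len(p),np.median(p,0),[(round(z),np.round(p[abs(p[:,2]-z)<6].mean(0),1)) for z in(80,92,113)])
E
```

```text
clock: 10.95
tool_pos: [515.1, 65.9, 105.1]
ee_rot: [-2.216, -2.227, 0.0]
force: [0.6, -0.5, -0.8]
gripper_width: 0.992
grasp_force: 0.0
clock: 11.62
tool_pos: [515.8, 65.9, 246.9]
ee_rot: [2.215, 2.225, 0.004]
force: [0.7, -1.0, -0.7]
gripper_width: 0.996
grasp_force: 0.0
t 11.6167 tcp [515.8  65.9 246.9] grip 0.9955643385479579 0.0 F [ 0.7 -1.  -0.7]
toolx yaw 90.2527232425277 z axis [ 3.1e-03  3.0e-04 -1.0e+00] j [ 0.15  0.31 -0.48  1.81  0.17  1.06 -0.39]
tool delta [114.2 -35.5  46.8]
flange z pct [ 53.57354801  55.41807905  56.85384336  59.36520597 120.31544498]
lens [515.68236801  64.23413704 118.76628984] [array([[514.95317379,  66.30824101]])]
plane [ 1.35260283e-03 -7.07015909e-03  5.63803255e+01] 725
red 93 [478.18891838 187.83761908  96.07436829] [(80, array([477.9, 187.3,  80.1])), (92, array([477.6, 187.5,  92.6])), (113, array([478.8, 188.8, 114.4]))]
```

View pics/side3.png

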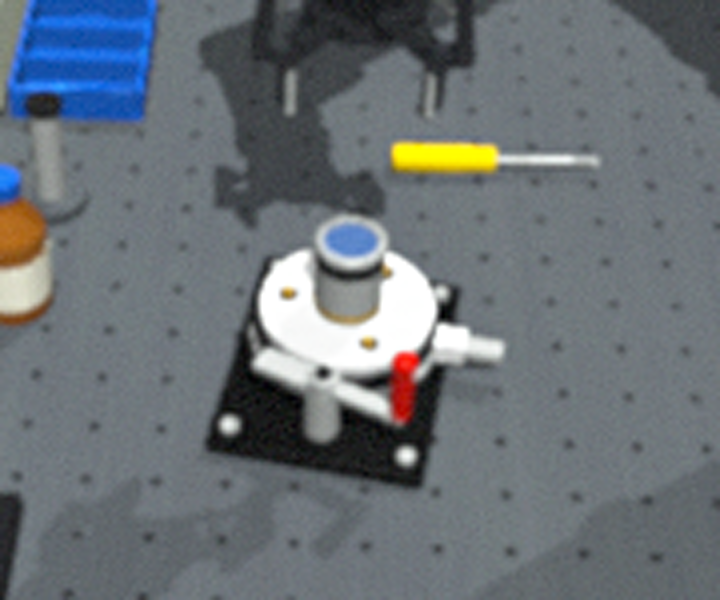

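The side view shows the barrel seated flat, with brass studs visible in its holes at crop (289,293), (368,343) and (387,270). The clamp is still open, with its red handle at (403,390). Next I'll rotate the tool by 30° and go to the handle.

```bash
python3 -m creep '[0,0,-6,20,-6,5,60, 0,0,-6,24,-4,10,60, 0,0,-6,24,-2,10,60, 0,0,-6,20,0,10,60, 0,0,-6,10,0,5,60, 0,0,0,0,0,0,60, 0,0,0,0,0,0,60, 0,0,0,0,0,0,60]'; python3 -c "
from h import *
go(477.5,181.3,95)"
```

```text
clock: 12.38
tool_pos: [485.4, 159.1, 204.8]
ee_rot: [-1.571, -2.72, 0.002]
force: [0.1, -0.4, -0.2]
gripper_width: 0.703
grasp_force: 0.0
t 12.3833 tcp [485.4 159.1 204.8] grip 0.7026290243984542 0.0 F [ 0.1 -0.4 -0.2]
toolx yaw 119.99693926124928 z axis [-7.e-04 -7.e-04 -1.e+00] j [ 0.06  0.37 -0.62  1.87  0.26  0.98 -0.15]
tool delta [ 23.2   4.3 109.8]
```

```bash
python3 -m creep '[0,0,0,12,2,5,60, 0,0,0,11,2.3,10,60, 0,0,0,0,0,20,60, 0,0,0,0,0,15,60, 0,0,0,0,0,5,60, 0,0,0,0,0,0,60, 0,0,0,0,0,0,60]'
python3 - <<'E'
from h import *
go(477.5,181.3,95)
c=optics.camera("side"); save(cv2.resize(c["img"][160:310,220:400],None,fx=4,fy=4,interpolation=2),"side4.png")
E
```

```text
clock: 12.97
tool_pos: [477.8, 181.7, 150.6]
ee_rot: [1.568, 2.722, -0.0]
force: [0.0, -0.1, 0.8]
gripper_width: 0.705
grasp_force: 0.0
t 12.9667 tcp [477.8 181.7 150.6] grip 0.7049419789910226 0.0 F [ 0.  -0.1  0.8]
toolx yaw 120.12879022235218 z axis [ 2.e-04 -2.e-04 -1.e+00] j [-0.02  0.44 -0.59  1.93  0.32  0.86 -0.25]
tool delta [-0.1 -0.4 55.6]
```

View pics/side4.png

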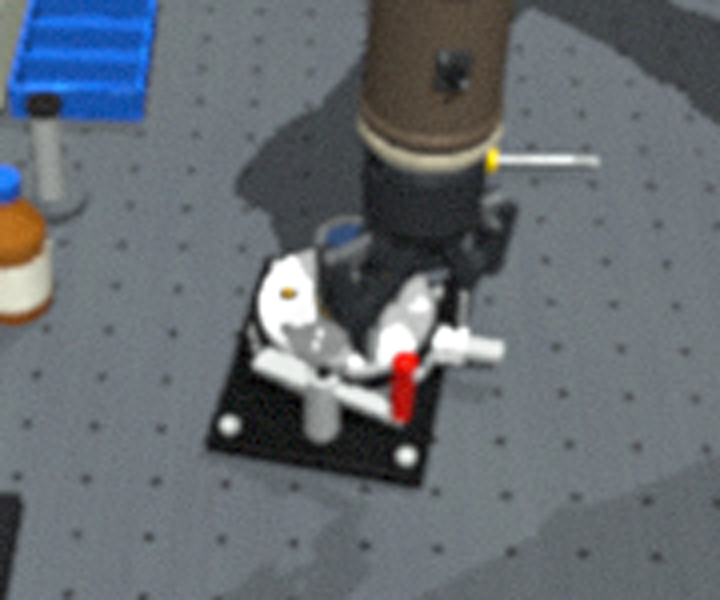

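The open gripper is above the handle at crop (403,385), with its fingers clear of the barrel. Descending.

```bash
python3 -m creep '[0,0,0,0,0,10,60, 0,0,0,0,0,15,60, 0,0,0,0,0,15,60, 0,0,0,0,0,10,60, 0,0,0,0,0,5,60, 0,0,0,0,0,0,60]'; python3 -m creep '[0,0,0,0,0,0,10, 0,0,0,0,0,0,10, 0,0,0,0,0,0,10, 0,0,0,0,0,0,10, 0,0,0,0,0,0,10, 0,0,0,0,0,0,10, 0,0,0,0,0,0,10, 0,0,0,0,0,0,10]' 25
python3 - <<'E'
from h import *
go(477.5,181.3,95)
s=status.read_state(); P=np.array([530.5,156.2]); d=s["tool_pos"][:2]-P; a0=np.degrees(np.arctan2(d[1],d[0])); print(a0,np.hypot(*d))
c,sn=np.cos(np.radians(120)),np.sin(np.radians(120)); prev=s["tool_pos"][:2]
for a in np.linspace(a0,78,14)[1:]:
    q=P+60*np.array([np.cos(np.radians(a)),np.sin(np.radians(a))]); w=q-prev; prev=q
    print(round(a),np.round([w@[c,sn],w@[sn,-c]],1))
E
```

```text
clock: 13.52
tool_pos: [476.8, 182.0, 94.2]
ee_rot: [-1.564, -2.723, 0.002]
force: [-0.7, -0.2, 0.2]
gripper_width: 0.701
grasp_force: 0.0
clock: 14.18
tool_pos: [477.9, 182.5, 95.8]
ee_rot: [1.564, 2.723, 0.002]
force: [0.3, -1.7, 5.3]
gripper_width: 0.178
grasp_force: 25.2
t 14.1833 tcp [477.9 182.5  95.8] grip 0.17825874017744586 25.232457518577576 F [ 0.3 -1.7  5.3]
toolx yaw 120.2473847181329 z axis [ 1.4e-03  3.0e-04 -1.0e+00] j [-0.06  0.51 -0.55  1.99  0.39  0.75 -0.32]
tool delta [-0.8 -0.9  0.8]
153.4814999252275 58.80205649176632
148 [4.1 4.6]
142 [2.5 5.5]
136 [2.  5.7]
130 [1.4 5.9]
124 [0.8 6. ]
119 [0.2 6.1]
113 [-0.5  6.1]
107 [-1.1  6. ]
101 [-1.7  5.8]
95 [-2.2  5.6]
90 [-2.8  5.4]
84 [-3.3  5.1]
78 [-3.8  4.7]
```

```bash
python3 -m creep '[0,0,0,2,3,0,10, 0,0,0,3,6,0,10, 0,0,0,2,5.7,0,10, 0,0,0,1.4,5.9,0,10, 0,0,0,0.8,6,0,10, 0,0,0,0.2,6.1,0,10, 0,0,0,-0.5,6.1,0,10, 0,0,0,0,0,0,10]'; python3 -c "
from h import *
s=status.read_state();d=s['tool_pos'][:2]-[530.5,156.2];print(np.degrees(np.arctan2(d[1],d[0])),np.hypot(*d))"
```

```text
clock: 14.85
tool_pos: [505.5, 210.9, 95.3]
ee_rot: [-1.563, -2.723, -0.0]
force: [-3.7, 2.8, 4.6]
gripper_width: 0.182
grasp_force: 25.2
114.52652215885362 60.133978841292205
```

```bash
python3 -m creep '[0,0,0,-1,6,0,10, 0,0,0,-1.7,5.8,0,10, 0,0,0,-2.2,5.6,0,10, 0,0,0,-2.8,5.4,0,10, 0,0,0,-3.3,5.1,0,10, 0,0,0,-3,4,0,10, 0,0,0,0,0,0,10, 0,0,0,0,0,0,10]'; python3 -c "
from h import *
s=status.read_state();d=s['tool_pos'][:2]-[530.5,156.2];print(np.degrees(np.arctan2(d[1],d[0])),np.hypot(*d))"
```

```text
clock: 15.52
tool_pos: [540.5, 213.6, 95.2]
ee_rot: [-1.565, -2.723, 0.001]
force: [-2.4, 0.1, 3.9]
gripper_width: 0.18
grasp_force: 25.1
80.14505168681237 58.23763229088133
```

```bash
python3 -m creep '[0,0,0,-1.5,2,0,10, 0,0,0,0,0,0,10, 0,0,0,0,0,0,10]'; python3 -m creep '[0,0,0,-1,1.4,0,10, 0,0,0,0,0,0,10, 0,0,0,0,0,0,10]'
```

```text
clock: 15.77
tool_pos: [542.6, 213.5, 95.1]
ee_rot: [-1.564, -2.724, 0.001]
force: [-4.8, 0.5, 4.3]
gripper_width: 0.182
grasp_force: 25.2
clock: 16.02
tool_pos: [544.3, 213.4, 95.1]
ee_rot: [-1.564, -2.724, 0.001]
force: [-4.4, 1.7, 3.2]
gripper_width: 0.18
grasp_force: 25.1
```

```bash
python3 -m creep '[0,0,0,-1.6,1.6,0,10, 0,0,0,0,0,0,10, 0,0,0,0,0,0,10]'; python3 -m creep '[0,0,0,-1.6,1.6,0,10, 0,0,0,0,0,0,10, 0,0,0,0,0,0,10]'
```

```text
clock: 16.27
tool_pos: [544.7, 213.5, 95.0]
ee_rot: [-1.561, -2.723, 0.003]
force: [-11.0, 2.5, 8.5]
gripper_width: 0.177
grasp_force: 25.7
clock: 16.52
tool_pos: [544.8, 213.4, 94.9]
ee_rot: [-1.558, -2.722, 0.006]
force: [-17.9, 3.3, 14.0]
gripper_width: 0.18
grasp_force: 26.5
```

Force is rising, so the clamp is at its stop. Relaxing, releasing and backing off upward.

```bash
python3 -m creep '[0,0,0,1.5,-1.7,0,10, 0,0,0,0,0,0,10, 0,0,0,0,0,0,50, 0,0,0,0,0,0,50, 0,0,0,0,0,0,50, 0,0,0,0,0,0,50, 0,0,0,0,0,0,50, 0,0,0,0,0,0,50]'; python3 -m creep '[0,0,0,0,0,-10,50, 0,0,0,0,0,-20,50, 0,0,0,0,0,-30,50, 0,0,0,0,0,-30,50, 0,0,0,0,0,-30,50, 0,0,0,0,0,-15,50, 0,0,0,0,0,0,50, 0,0,0,0,0,0,50]'
python3 - <<'E'
from h import *
go(545,213,95)
c=optics.camera("side"); save(cv2.resize(c["img"][160:310,220:400],None,fx=4,fy=4,interpolation=2),"side5.png")
E
```

```text
clock: 17.18
tool_pos: [547.5, 212.1, 95.1]
ee_rot: [1.565, 2.724, 0.0]
force: [0.2, -0.5, -0.6]
gripper_width: 0.584
grasp_force: 0.0
clock: 17.85
tool_pos: [547.7, 212.5, 231.5]
ee_rot: [1.564, 2.723, 0.003]
force: [0.1, 0.3, -0.3]
gripper_width: 0.586
grasp_force: 0.0
t 17.85 tcp [547.7 212.5 231.5] grip 0.585649138252822 0.0 F [ 0.1  0.3 -0.3]
toolx yaw 120.25305899264802 z axis [ 2.4e-03  7.0e-04 -1.0e+00] j [-0.04  0.46 -0.6   1.66  0.29  1.1  -0.19]
tool delta [  1.8  -2.4 136.5]
```

View pics/side5.png

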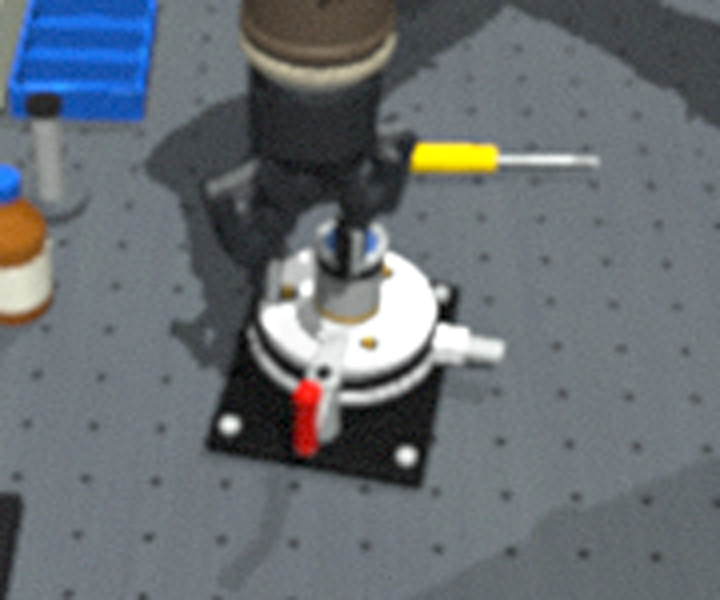

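The clamp is closed: its toe lies over the flange at crop (328,345) and the handle is at (306,420). The barrel is seated with studs in its holes, and the gripper is clear of everything.

```bash
python3 -c "
from plant import ticket; print(ticket.sign_off())"
```

```text
the job is handed in; nothing more can be done
None
```

The lens barrel is seated flat on the mount with its holes over the studs, the clamp is closed to its stop over the flange, and the job is handed in at about 18 s of robot time (the hand-in call returned no verdict).

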